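# Pack the lidded glaze jars into the caddy

## Robot

A 6-joint arm with a two-finger parallel gripper is mounted at the origin on the work surface. World frame = base frame: x ahead of the robot, y to its left, z up, the work surface at z = 0. Lengths are in mm, angles in rad, forces in N, time in s.
With the tool pointing down it reaches from about 350 to 975 mm from the base axis. Payload 7.1 kg.
Tool frame: the origin (TCP) lies midway between the tips of the shut fingers; the grasp point (between the pads) lies 19 mm behind it (ctrl.grip_depth is the distance from the TCP to the grasp point, in mm); z points along the fingers, y is the line along which they close (so a half turn about z gives the same grasp; the last joint's range is limited). The gripper opens to 88 mm and grips with 3 to 60 N. Pads are 20 mm wide; open, the fingers measure 115 mm over their backs; the gripper's body (75 mm by 178 mm) begins 61 mm behind the grasp point.
Start: joints at [1.221, 0.423, 1.63, -0, 1.089, -0.019], TCP at [202.968, 591.108, 222.675] pointing down, gripper open.
Joint ranges: [-3, 3], [-0.9, 2.11], [0.09, 2.58], [-1.31, 4.45], [0.11, 2.69], [-2.54, 2.54]. Speed limits (rad/s): [2.39, 2.39, 3.01, 3.14, 3.14, 3.14].

## Interface

Orientations are given as a rotation vector (axis times angle).
In Python, from workcell import get_obs, vision, ctrl gives the robot as it stands.
- The arm moves only by the tool step_arm, never from a script. Its argument "plan" is a list of rows, each a list of 7 numbers: the opening, from -1 (shut) to 1 (fully open), then the shift along the tool's x, y, z as a fraction of full scale, then the turn, a rotation vector about the tool's x, y, z as a fraction of full scale. In form: [[fingers, dx, dy, dz, wx, wy, wz], ...]. A call has 1 to 20 rows; each row shifts and turns the commanded pose from where the row before left it, along the tool's axes as they then stand; what a row does not reach is not made up. Full scale, the value 1, is 50 mm for a shift and 0.12 rad for a turn. A row lasts 1/8 s, in which the tool goes at most 62.5 mm and 10.7 degrees, less where a joint would pass 70% of its speed; a pose out of reach is approached as far as the arm can. A call with a number of a shift or a turn outside -1 to 1 is refused whole. A call with a gripper value outside its range is refused whole. The fingers move at their own pace and stop on an object; the grip force is fixed at half the most. Time passes only in rows, so rows that do not move let the fingers close. It gives the time, the measured TCP pose, the force, the opening and the grip force at its end, in the units of the state.
- get_obs(): the state, without advancing time (a new reading comes with each control period).
- vision.get_image(name): name is "side" or "top" or "wrist"; returns a dict with "pixels" (420x560x3 uint8, red, green, blue), "depth" (420x560 float32, mm along the optical axis (not along the pixel's ray), 0 where there is no reading), "fx", "fy", "cx", "cy" (pixels), "k1" (the pictures are not rectified: a ray, as slopes to the right and down, at radius r is drawn at 1 + k1 r^2 times it, then the intrinsics apply), "T" (4x4, takes a point from camera to world coordinates); the wrist camera has in their place "T_tool_cam" (4x4, takes a point from camera to tool coordinates, whose origin is the TCP and whose axes are the flange's). Camera axes: x right, y down, z forward; pixel columns grow to the right and rows downward; lengths in mm; the calibration is good to about 2 mm. A picture is of the moment at which its call begins: read the wrist's pose just before it.
- ctrl.close_job(): hands the job in; it is judged then, once.
The state is a dict: "t": time; "qpos": joint angles; "qvel": joint speeds; "joint_torque": joint torques, N m; "ee_pos": TCP position; "orientation": TCP orientation; "ft_force": force on the tool from outside, world axes, zero at the start; "moment": the same for the moment, N m; "width": finger opening in mm; "grasp_force": force on a finger pad.
Only numpy, scipy, OpenCV 4.12 (cv2) and the standard library are available. Lean on these libraries where they do the work, as an engineer would, in place of code of your own. Each camera call takes 0.05 s, during which the arm holds its last target. There are 200 camera calls.

## Task

Put the four glaze jars that have their lids on into the caddy, each standing upright on the caddy floor inside the collar made for it: large, medium and small round jar in the large, medium and small ring, the square jar in the square frame. Keep the jars upright on the way, and leave the two open, empty jars standing where they are for washing.

Things in the scene. Friction and masses are not known exactly. Their poses are not given: they have to be found in the camera images.
- jar_large: large lidded glaze jar: upright white round straight-sided jar with a flat black screw lid of the same width; loose, closed; 64 mm diameter, 74 mm tall with its lid (lid = top 14 mm). Origin: centre of its underside, z up along its axis. Stands on an 8 mm thick wooden ware board
- jar_medium: medium lidded glaze jar: upright white round straight-sided jar with a flat black screw lid of the same width; loose, closed; 50 mm diameter, 66 mm tall with its lid (lid = top 14 mm). Origin: centre of its underside, z up along its axis. Stands on an 8 mm thick wooden ware board
- jar_small: small lidded glaze jar: upright white round straight-sided jar with a flat black screw lid of the same width; loose, closed; 36 mm diameter, 60 mm tall with its lid (lid = top 14 mm). Origin: centre of its underside, z up along its axis. Stands on an 8 mm thick wooden ware board
- jar_square: square lidded glaze jar: upright white square jar with a flat black square lid of the same width; loose, closed; 44 x 44 mm in plan, 64 mm tall with its lid (lid = top 14 mm). Origin: centre of its underside, z up, x and y square to its sides. Stands on the ware board
- open_round: open empty jar without lid: white round, 64 mm diameter, 60 mm tall, hollow (4 mm wall), otherwise like the large glaze jar; loose on the ware board. Origin: centre of its underside. Does not belong in the caddy
- open_square: open empty jar without lid: white square, 44 x 44 mm, 50 mm tall, hollow (3 mm wall), otherwise like the square glaze jar; loose on the ware board. Origin: centre of its underside, x and y square to its sides. Does not belong in the caddy
- collar_large: large round collar: grey ring, 80 mm inside diameter, 4 mm wall, 18 mm high, fixed on the floor of the caddy (a shallow square plywood tray, 240 x 240 mm, rim 16 mm above the table); seat of the large lidded jar. Origin: centre of its underside, on the caddy floor (6 mm above the table). The four collars stand at the corners of a 110 mm square
- collar_medium: medium round collar: grey ring, 66 mm inside diameter, 4 mm wall, 18 mm high, fixed on the floor of the caddy (a shallow square plywood tray, 240 x 240 mm, rim 16 mm above the table); seat of the medium lidded jar. Origin: centre of its underside, on the caddy floor (6 mm above the table). The four collars stand at the corners of a 110 mm square
- collar_small: small round collar: grey ring, 52 mm inside diameter, 4 mm wall, 18 mm high, fixed on the floor of the caddy (a shallow square plywood tray, 240 x 240 mm, rim 16 mm above the table); seat of the small lidded jar. Origin: centre of its underside, on the caddy floor (6 mm above the table). The four collars stand at the corners of a 110 mm square
- collar_square: square collar: grey frame, 60 x 60 mm inside, 4 mm wall, 18 mm high, fixed on the caddy floor; seat of the square lidded jar. Origin: centre of its underside, on the caddy floor (6 mm above the table), z up, x and y square to its sides
Mind the look-alikes: they are no part of the job. Leave any red look-alike of the jar_large alone.

How it is judged (in metres and radians):
At the end, for the whole second after the job is handed in: each lidded jar stands in its own collar (axis within 14 mm of the collar's centre, underside within 5 mm of the caddy floor, tilt under 0.1 rad) at rest; both open jars stand upright within 20 mm of where they started, at rest (horizontal distance between jar_large and collar_large below 0.014 m and z of jar_large in the frame of collar_large between -0.005 and 0.005 m and angle between each of jar_large, jar_medium, jar_small, jar_square, open_round, open_square's own z axis and vertical below 0.1 rad and linear speed of each of jar_large, jar_medium, jar_small, jar_square, open_round, open_square below 0.02 m/s and horizontal distance between jar_medium and collar_medium below 0.014 m and z of jar_medium in the frame of collar_medium between -0.005 and 0.005 m and horizontal distance between jar_small and collar_small below 0.014 m and z of jar_small in the frame of collar_small between -0.005 and 0.005 m and horizontal distance between jar_square and collar_square below 0.014 m and z of jar_square in the frame of collar_square between -0.005 and 0.005 m and distance of each of open_round, open_square from where it was at the start of the episode below 0.02 m); the robot touches nothing.
It fails at once if a jar is tipped more than 45 degrees (angle between any of jar_large, jar_medium, jar_small, jar_square, open_round, open_square's own z axis and vertical above 0.785 rad).
It fails at once if an open jar is moved more than 30 mm from where it stood (distance of any of open_round, open_square from where it was at the start of the episode above 0.03 m).
It also fails if it takes over 102 s, if anything falls off the work surface, if the arm or the gripper's body presses on something with over 40 N, if the wrist force passes 120 N, or if a joint passes its speed limit or range.

## Working session

There is one attempt and no reset: what is moved stays moved. The work goes in short steps, Python scripts to look and compute and a tool call to move; the robot and the scene stay as the last step left them, time stands still between calls to the robot, and variables do not carry over. Pictures are saved under pics/ and viewed, at most 14 in all, crops included, and the job is handed in when it is done.

Besides the shell and the picture viewer there is one more tool, called after ">>>" as name(argument=value, ...), one argument or row to a line, values as JSON. step_arm: Moves the arm, as the interface text tells. Its arguments: {"type":"object","properties":{"plan":{"type":"array","items":{"type":"array","items":{"type":"number","minimum":-1,"maximum":1}}}},"required":["plan"]}

```bash
mkdir -p pics; ls; python3 - <<'E'
from workcell import get_obs, vision, ctrl
import cv2,numpy as np
o=get_obs();print(o['t'],o['ee_pos'],o['orientation'],o['width'],ctrl.grip_depth)
for n in('top','side'):
    d=vision.get_image(n);cv2.imwrite(f'pics/{n}0.png',d['pixels'][:,:,::-1]);np.savez(f'{n}0.npz',**d)
    print(n,d['fx'],d['cx'],d['cy'],d['k1'],np.round(d['T'],3).tolist())
E
```

```text
pics
0.0 [202.79810574 590.61471202 221.90452133] [-5.17203330e-01 -3.09845275e+00  2.30997709e-03] 87.80700484780536 18.700000000000003
top 453.7158585919644 284.011989946545 211.5014053203783 -0.11804678811820081 [[-0.009, -0.986, 0.169, 415.327], [-1.0, 0.01, 0.005, 16.139], [-0.006, -0.169, -0.986, 1108.712], [0.0, 0.0, 0.0, 1.0]]
side 468.4070974891579 273.0864324997131 212.7748844227266 -0.04524723555281792 [[-1.0, -0.013, 0.019, 569.2], [-0.023, 0.698, -0.716, 686.188], [-0.004, -0.716, -0.698, 668.916], [0.0, 0.0, 0.0, 1.0]]
```

View pics/top0.png

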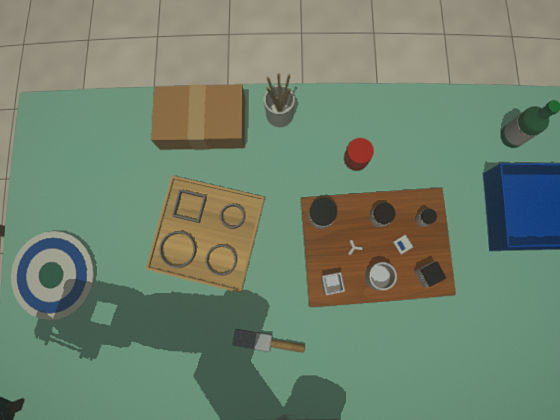

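View pics/side0.png

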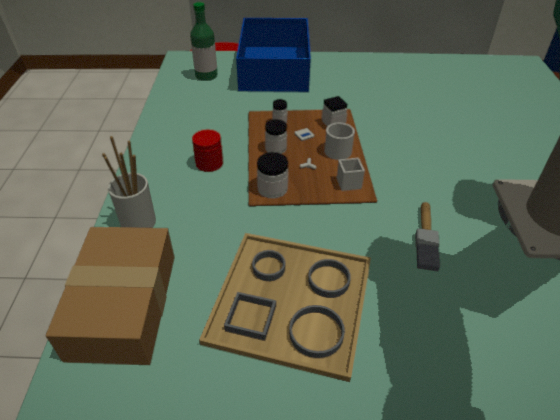

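The pictures show four dark lids on the board. In the top view they are large (323,211), medium (383,213), small (428,216) and square (432,273).

- **Look-alikes:** red jar (359,152), open round jar (381,276), open square jar (334,282), and a pencil pot (280,105) off the board. None of these has a black lid.
- **Collars in the top view:** square (190,206), small (233,216), large (178,249), medium (222,260).

```bash
cat > h.py <<'E'
import numpy as np,cv2
def ray(d,uv,T=None):
    uv=np.asarray(uv,float).reshape(-1,2)
    K=np.array([[d['fx'],0,d['cx']],[0,d['fy'],d['cy']],[0,0,1]],float)
    p=cv2.undistortPointsIter(uv.reshape(-1,1,2),K,np.array([float(d['k1']),0,0,0]),None,None,(3,50,1e-9)).reshape(-1,2)
    T=d['T'] if T is None else T
    return T[:3,3],np.c_[p,np.ones(len(p))]@T[:3,:3].T
def onplane(d,uv,z,T=None):
    o,r=ray(d,uv,T);return o+r*((z-o[2])/r[:,2])[:,None]
def tri(a,ua,b,ub,Ta=None,Tb=None):
    oa,ra=ray(a,ua,Ta);ob,rb=ray(b,ub,Tb);ra=ra[0]/np.linalg.norm(ra[0]);rb=rb[0]/np.linalg.norm(rb[0])
    s=np.linalg.lstsq(np.c_[ra,-rb],ob-oa,rcond=None)[0]
    p,q=oa+s[0]*ra,ob+s[1]*rb
    return (p+q)/2,np.linalg.norm(p-q)
def darkblobs(d,box,thr,amin=60):
    x0,y0,x1,y1=box;g=d['pixels'].max(2);m=np.zeros(g.shape,np.uint8);m[y0:y1,x0:x1]=(g[y0:y1,x0:x1]<thr)*255
    n,l,s,c=cv2.connectedComponentsWithStats(m)
    return [(l==i,s[i],c[i]) for i in range(1,n) if s[i][4]>=amin]
E
python3 - <<'E'
from h import *
t,s=[dict(np.load(f'{n}0.npz')) for n in('top','side')]
for n,d,bx,cb in(('top',t,(295,180,460,310),(150,178,265,290)),('side',s,(240,90,375,205),(205,235,370,370))):
    print(n)
    for thr,box in((50,bx),):
        for m,st,c in darkblobs(d,box,thr):
            dep=d['depth'][m];vu=np.argwhere(m);uv=vu[:,::-1]
            o,r=ray(d,uv);P=o+r*dep[:,None];z=P[dep>0][:,2]
            print('lid',st,c.round(1),'z pct',np.percentile(z,[10,50,90]).round(1), np.median(P,0).round(1))
    x0,y0,x1,y1=cb;hsv=cv2.cvtColor(d['pixels'],cv2.COLOR_RGB2HSV)
    m=np.zeros(hsv.shape[:2],np.uint8);m[y0:y1,x0:x1]=((hsv[...,1]<70)&(hsv[...,2]<130))[y0:y1,x0:x1]*255
    k,l,st,c=cv2.connectedComponentsWithStats(m)
    for i in range(1,k):
        if st[i][4]>60: 
            z=d['depth'][l==i];uv=np.argwhere(l==i)[:,::-1];o,r=ray(d,uv);P=o+r*z[:,None]
            print('col',st[i],c[i].round(1),np.percentile(P[:,2],[10,50,90]).round(1),onplane(d,c[i],24).round(1))
E
```

```text
top
lid [374 203  21  21 267] [384.  212.5] z pct [71.5 74.2 76.6] [ 588.8 -211.4   74.2]
lid [313 204  23  21  63] [328.8 216.4] z pct [79.6 82.5 84.3] [575.  -86.8  82.5]
lid [421 209  15  15 160] [428.4 215.8] z pct [65.  67.9 70.5] [ 579.5 -317.5   67.9]
lid [421 263  24  23 324] [432.7 273.6] z pct [69.5 72.1 74.3] [ 444.4 -318.3   72.2]
col [172 190  34  33 270] [188.1 204.9] [13.9 23.4 26.8] [[620.2 255.9  24. ]]
col [220 204  25  25 152] [232.1 215.5] [12.  23.6 27. ] [[592.9 147.4  24. ]]
col [159 231  37  37 250] [176.7 249. ] [11.8 23.3 26.8] [[512.3 281.1  24. ]]
col [206 245  31  31 182] [220.3 259.8] [11.8 23.8 26.5] [[485.8 175.   24. ]]
side
lid [324  97  23  14 231] [334.8 103.6] z pct [63.  69.4 71.2] [ 444.6 -310.3   69.4]
lid [273 100  14  10 120] [279.4 104.6] z pct [58.6 65.3 67.3] [ 578.3 -309.4   65.3]
lid [265 119  22  17 285] [275.3 126.8] z pct [65.3 72.9 74.9] [ 586.8 -201.6   73. ]
lid [257 152  31  24 588] [272.  163.5] z pct [74.1 81.1 82.8] [590.2 -58.9  81.1]
col [252 250  33  31 465] [268.5 264.9] [ 9.6 19.  24.1] [[591.6 156.8  24. ]]
col [308 259  42  39 604] [329.  277.6] [ 9.9 18.9 23.8] [[486.1 183.1  24. ]]
col [224 292  52  48 822] [249.8 315.3] [10.4 20.7 24.4] [[618.6 262.3  24. ]]
col [289 305  56  53 821] [316.8 330.2] [11.4 20.5 24.1] [[511.8 287.7  24. ]]
col [205 346  95  24 142] [251.4 357.8] [-1.8  0.4  2.6] [[612.  337.3  24. ]]
```

```bash
cat > m.py <<'E'
from h import *
t,s=[dict(np.load(f'{n}0.npz')) for n in('top','side')]
def pts(d):
    v,u=np.mgrid[0:420,0:560];uv=np.c_[u.ravel(),v.ravel()];o,r=ray(d,uv);dep=d['depth'].ravel()
    P=o+r*dep[:,None];P[dep==0]=-1e4;return P,uv
# name: approx xy, z band centre, search radius, out size
J=dict(large=(588,-66,82,45),medium=(588,-205,74,38),small=(579,-313,68,30),square=(444,-313,72,40),
 oround=(445,-195,68,45),osquare=(440,-85,58,40),c_sq=(620,258,24,48),c_sm=(592,152,24,42),c_la=(512,284,24,54),c_me=(486,179,24,48))
R={}
for n,d in(('top',t),('side',s)):
    P,uv=pts(d)
    for k,(x,y,z,r) in J.items():
        m=(np.hypot(P[:,0]-x,P[:,1]-y)<r)&(abs(P[:,2]-z)<7)
        z0=np.median(P[m&(P[:,2]>np.percentile(P[m,2],60)),2]); m&=(P[:,2]>z0-4.5)
        Q=onplane(d,uv[m],np.median(P[m,2]))[:,:2].astype(np.float32)
        if 'sq' in k: (c,wh,a)=cv2.minAreaRect(Q);e=(np.round(wh,1),round(a,1))
        else: c,rr=cv2.minEnclosingCircle(Q);e=(round(2*rr,1),)
        print(n,k,np.round(c,1),'z',np.median(P[m,2]).round(1),'size',*e,m.sum())
E
python3 m.py
```

```text
top large [591.8 -67.1] z 82.4 size 64.0 544
top medium [ 587.8 -212.1] z 74.4 size 50.6 340
top small [ 580.4 -318.2] z 68.2 size 36.3 163
top square [ 445.2 -320.2] z 72.3 size [45.3 45.4] 26.1 350
top oround [ 443.5 -202.6] z 68.6 size 63.5 128
top osquare [426.5 -89. ] z 58.3 size [44.2 44.3] 9.9 92
top c_sq [619.2 254.9] z 24.7 size [70.3 69.1] 75.8 183
top c_sm [592.8 147.2] z 24.9 size 59.6 106
top c_la [512.4 280.9] z 24.7 size 88.4 173
top c_me [485.9 173.8] z 24.1 size 74.1 153
side large [589.3 -65.9] z 81.5 size 67.0 505
side medium [ 585.  -208.6] z 73.5 size 55.1 232
side small [ 577.1 -314.4] z 65.7 size 42.7 107
side square [ 444.1 -315.3] z 69.9 size [46.6 49.4] 25.4 194
side oround [ 444.4 -198.9] z 66.2 size 69.7 157
side osquare [427.2 -87.3] z 56.5 size [47.3 50.5] 10.3 151
side c_sq [617.8 257.4] z 23.3 size [71.7 68.7] 76.0 464
side c_sm [591.6 150.4] z 23.0 size 62.4 250
side c_la [512.2 283.8] z 22.9 size 90.1 460
side c_me [484.6 176.8] z 22.7 size 76.4 323
```

Sizes and heights agree with the text, so I'll rotate the tool first until its x/y axes equal world y/x.

>>> step_arm(
  plan=[
    [1,0,0,0,0,0,1],
    [1,0,0,0,0,0,1],
    [1,0,0,0,0,0,1],
    [1,0,0,0,0,0,1],
    [1,0,0,0,0,0,1],
    [1,0,0,0,0,0,1],
    [1,0,0,0,0,0,1],
    [1,0,0,0,0,0,1],
    [1,0,0,0,0,0,1],
    [1,0,0,0,0,0,1],
    [1,0,0,0,0,0,0.33],
    [1,0,0,0,0,0,0],
  ],
)

```text
t: 1.6
ee_pos: [202.9, 590.9, 222.3]
orientation: [2.22, 2.222, -0.001]
ft_force: [0.2, -0.9, -0.5]
width: 87.3
grasp_force: 0.0
```

>>> step_arm(
  plan=[
    [1,-0.3,0.2,0,0,0,0],
    [1,-0.7,0.4,0,0,0,0],
    [1,-0.7,0.4,0,0,0,0],
    [1,-0.7,0.4,0,0,0,0],
    [1,-0.7,0.4,0,0,0,0],
    [1,-0.7,0.4,0,0,0,0],
    [1,-0.7,0.4,0,0,0,0],
    [1,-0.7,0.4,0,0,0,0],
    [1,-0.7,0.4,0,0,0,0],
    [1,-0.7,0.4,0,0,0,0],
    [1,-0.7,0.4,0,0,0,0],
    [1,-0.7,0.4,0,0,0,0],
    [1,-0.7,0.4,0,0,0,0],
    [1,-0.7,0.4,0,0,0,0],
    [1,-0.7,0.4,0,0,0,0],
    [1,-0.7,0.4,0,0,0,0],
    [1,-0.7,0.4,0,0,0,0],
    [1,-0.7,0.4,0,0,0,0],
    [1,-0.3,0.4,0,0,0,0],
    [1,0,0,0,0,0,0],
  ],
)

```text
t: 4.1
ee_pos: [573.4, -35.6, 222.5]
orientation: [2.223, 2.22, -0.0]
ft_force: [-0.2, -0.2, -0.6]
width: 88.3
grasp_force: 0.0
```

```bash
cat > w.py <<'E'
from h import *
from workcell import get_obs, vision
from scipy.spatial.transform import Rotation as R
def grab(name=None):
    o=get_obs();d=vision.get_image('wrist');T=np.eye(4);T[:3,:3]=R.from_rotvec(o['orientation']).as_matrix();T[:3,3]=o['ee_pos']
    d['T']=T@d['T_tool_cam']
    if name: cv2.imwrite('pics/'+name,d['pixels'][:,:,::-1])
    return o,d
def find(d,x,y,z,r,sq=False,tol=7):
    v,u=np.mgrid[0:420,0:560];uv=np.c_[u.ravel(),v.ravel()];o,q=ray(d,uv);dep=d['depth'].ravel();P=o+q*dep[:,None];P[dep==0]=-1e4
    m=(np.hypot(P[:,0]-x,P[:,1]-y)<r)&(abs(P[:,2]-z)<tol)
    if m.sum()<30: return 'none'
    z0=np.median(P[m&(P[:,2]>np.percentile(P[m,2],60)),2]);m&=P[:,2]>z0-4.5;zm=np.median(P[m,2])
    Q=onplane(d,uv[m],zm)[:,:2].astype(np.float32)
    f=cv2.minAreaRect(Q) if sq else cv2.minEnclosingCircle(Q)
    return [np.round(a,1) for a in f],'z',zm.round(1),'px',uv[m].mean(0).round(),m.sum()
E
python3 - <<'E'
from w import *
o,d=grab('w1.png');print(o['ee_pos'],d['T'].round(2).tolist())
for k in((591,-66,82,45),(587,-211,74,38)):print(find(d,*k))
E
```

```text
[573.43986336 -35.5630642  222.53780795] [[1.0, -0.0, -0.0, 573.29], [-0.0, -0.97, -0.25, 32.7], [-0.0, 0.25, -0.97, 384.93], [0.0, 0.0, 0.0, 1.0]]
([array([591.8, -68.5]), np.float64(32.1)], 'z', np.float64(82.3), 'px', array([304., 233.]), np.int64(3596))
([array([ 587.3, -211.9]), np.float64(25.9)], 'z', np.float64(74.2), 'px', array([297., 360.]), np.int64(1438))
```

View pics/w1.png

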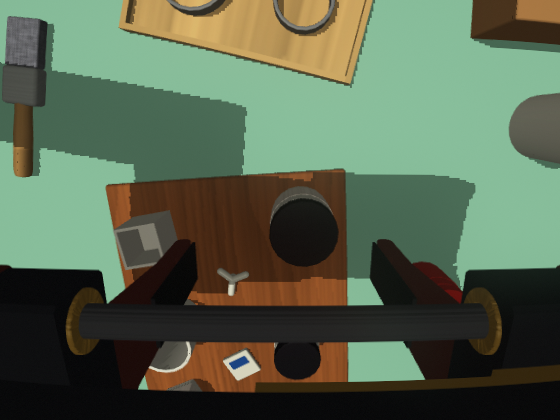

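The crop shows the white large jar with its black lid at (304,233), and the red one is off the board at the right (435,280). The wrist and top views agree on the jar within 1.5 mm. I'll descend and grip.

>>> step_arm(
  plan=[
    [1,-0.65,0.37,0,0,0,0],
    [1,0,0,0,0,0,0],
    [1,0,0,0.5,0,0,0],
    [1,0,0,0.8,0,0,0],
    [1,0,0,0.8,0,0,0],
    [1,0,0,0.8,0,0,0],
    [1,0,0,0.5,0,0,0],
    [1,0,0,0.35,0,0,0],
    [1,0,0,0,0,0,0],
    [-1,0,0,0,0,0,0],
    [-1,0,0,0,0,0,0],
    [-1,0,0,0,0,0,0],
    [-1,0,0,0,0,0,0],
    [-1,0,0,0,0,0,0],
  ],
)

```text
t: 5.9
ee_pos: [592.3, -66.3, 36.1]
orientation: [2.22, 2.221, 0.001]
ft_force: [-1.3, 0.6, 5.1]
width: 63.7
grasp_force: 30.0
```

>>> step_arm(
  plan=[
    [-1,0,0,-0.3,0,0,0],
    [-1,0,0,-0.5,0,0,0],
    [-1,0,0,-0.6,0,0,0],
    [-1,0.2,-0.05,0,0,0,0],
    [-1,0.4,-0.1,0,0,0,0],
    [-1,0.6,-0.15,0,0,0,0],
    [-1,0.7,-0.15,0,0,0,0],
    [-1,0.7,-0.15,0,0,0,0],
    [-1,0.7,-0.15,0,0,0,0],
    [-1,0.7,-0.15,0,0,0,0],
    [-1,0.7,-0.15,0,0,0,0],
    [-1,0.7,-0.15,0,0,0,0],
    [-1,0.6,-0.15,0,0,0,0],
    [-1,0.5,-0.15,0,0,0,0],
    [-1,0.3,-0.1,0,0,0,0],
    [-1,0.2,0,0,0,0,0],
    [-1,0,0,0,0,0,0],
    [-1,0,0,0,0,0,0],
  ],
)

```text
t: 8.15
ee_pos: [511.7, 283.1, 105.0]
orientation: [2.222, 2.221, -0.001]
ft_force: [-0.1, -0.5, -2.4]
width: 63.5
grasp_force: 30.0
```

```bash
python3 - <<'E'
from w import *
o,d=grab('w2.png');print(o['ee_pos'],o['ft_force'])
for k in((512,282,24,54),(486,175,24,48),(592,149,24,42)):print(find(d,*k))
print(find(d,619,256,24,48,True))
print('jar',find(d,o['ee_pos'][0],o['ee_pos'][1],152,45,tol=10))
E
```

```text
[511.68462192 283.10765569 105.02267812] [-0.08588503 -0.4588034  -2.38919616]
([array([512.5, 281.7]), np.float64(43.8)], 'z', np.float64(24.1), 'px', array([286., 187.]), np.int64(1219))
([array([471.8, 157.7]), np.float64(29.1)], 'z', np.float64(23.7), 'px', array([228., 367.]), np.int64(375))
([array([573.4, 156.8]), np.float64(21.4)], 'z', np.float64(23.7), 'px', array([354., 358.]), np.int64(281))
([array([618.4, 255.2]), array([69. , 70.4]), np.float64(75.6)], 'z', np.float64(24.1), 'px', array([430., 231.]), np.int64(1426))
jar ([array([511.4, 288.4]), np.float64(47.8)], 'z', np.float64(151.2), 'px', array([283., 299.]), np.int64(15290))
```

View pics/w2.png

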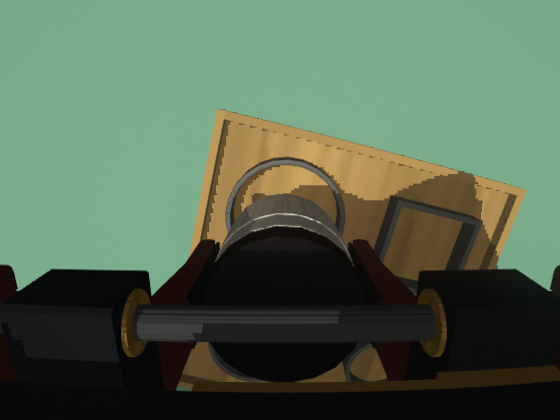

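The wrist view puts the large collar at (286,187), centre (512.5,281.7), matching the plan. The jar hangs right above it, so I'll lower and release.

>>> step_arm(
  plan=[
    [-1,0,0,0.4,0,0,0],
    [-1,0,0,0.4,0,0,0],
    [-1,0,0,0.3,0,0,0],
    [-1,0,0,0.2,0,0,0],
    [-1,0,0,0.1,0,0,0],
    [-1,0,0,0,0,0,0],
    [-1,0,0,0,0,0,0],
    [1,0,0,0,0,0,0],
    [1,0,0,0,0,0,0],
    [1,0,0,0,0,0,0],
    [1,0,0,0,0,0,0],
    [1,0,0,0,0,0,0],
    [1,0,0,-0.4,0,0,0],
    [1,0,0,-0.8,0,0,0],
    [1,0,0,-0.8,0,0,0],
    [1,0,0,0,0,0,0],
  ],
)

```text
t: 10.2
ee_pos: [513.9, 285.0, 139.7]
orientation: [2.219, 2.22, 0.011]
ft_force: [-0.1, -1.7, -0.2]
width: 87.6
grasp_force: 0.0
```

```bash
python3 - <<'E'
from w import *
o,d=grab();print(o['ee_pos'],o['width'],o['ft_force'])
print(find(d,512,282,80,45))
E
```

```text
[513.92710571 284.95908092 139.69329177] 87.5657400747193 [-0.0983689  -1.74963734 -0.24325208]
([array([512. , 281.7]), np.float64(32.0)], 'z', np.float64(80.3), 'px', array([280., 229.]), np.int64(6713))
```

>>> step_arm(
  plan=[
    [1,-0.2,0.1,0,0,0,0],
    [1,-0.5,0.1,0,0,0,0],
    [1,-0.8,0.1,0,0,0,0],
    [1,-0.8,0.1,0,0,0,0],
    [1,-0.8,0.1,0,0,0,0],
    [1,-0.8,0.1,0,0,0,0],
    [1,-0.8,0.1,0,0,0,0],
    [1,-0.8,0.1,0,0,0,0],
    [1,-0.8,0.1,0,0,0,0],
    [1,-0.8,0.1,0,0,0,0],
    [1,-0.8,0.1,0,0,0,0],
    [1,-0.8,0.1,0,0,0,0],
    [1,-0.8,0.1,0,0,0,0],
    [1,-0.3,0.1,0,0,0,0],
    [1,-0.1,0.1,0,0,0,0],
    [1,0,0,0,0,0,0],
    [1,0,0,0,0,0,0],
  ],
)

```text
t: 12.38
ee_pos: [586.6, -210.0, 135.0]
orientation: [-2.219, -2.223, 0.0]
ft_force: [-0.2, 0.7, 0.3]
width: 87.8
grasp_force: 0.0
```

```bash
python3 - <<'E'
from w import *
o,d=grab();print(o['ee_pos'],o['width'],o['orientation'])
print(find(d,587,-211,74,38),find(d,579,-317,68,30),find(d,445,-319,72,40,True))
E
```

```text
[ 586.58329453 -210.01052799  134.97036649] 87.78809380259 [-2.21903089e+00 -2.22273616e+00  3.23864780e-04]
([array([ 587.4, -212.4]), np.float64(25.0)], 'z', np.float64(74.3), 'px', array([285., 227.]), np.int64(4072)) ([array([ 580.3, -319.5]), np.float64(18.7)], 'z', np.float64(68.2), 'px', array([275., 358.]), np.int64(1333)) none
```

>>> step_arm(
  plan=[
    [1,-0.05,0.02,0.3,0,0,0],
    [1,0,0,0.5,0,0,0],
    [1,0,0,0.6,0,0,0],
    [1,0,0,0.4,0,0,0],
    [1,0,0,0.25,0,0,0],
    [1,0,0,0,0,0,0],
    [-1,0,0,0,0,0,0],
    [-1,0,0,0,0,0,0],
    [-1,0,0,0,0,0,0],
    [-1,0,0,0,0,0,0],
    [-1,0,0,0,0,0,0],
    [-1,0,0,0,0,0,0],
    [-1,0,0,0,0,0,0],
  ],
)

```text
t: 14.05
ee_pos: [587.9, -213.8, 33.0]
orientation: [2.221, 2.222, 0.0]
ft_force: [-0.9, 0.1, 5.0]
width: 49.8
grasp_force: 30.0
```

>>> step_arm(
  plan=[
    [-1,0,0,-0.3,0,0,0],
    [-1,0,0,-0.6,0,0,0],
    [-1,0,0,-0.6,0,0,0],
    [-1,0,0,0,0,0,0],
    [-1,0.2,-0.12,0,0,0,0],
    [-1,0.5,-0.16,0,0,0,0],
    [-1,0.7,-0.16,0,0,0,0],
    [-1,0.7,-0.16,0,0,0,0],
    [-1,0.7,-0.16,0,0,0,0],
    [-1,0.7,-0.16,0,0,0,0],
    [-1,0.7,-0.16,0,0,0,0],
    [-1,0.7,-0.16,0,0,0,0],
    [-1,0.7,-0.16,0,0,0,0],
    [-1,0.7,-0.16,0,0,0,0],
    [-1,0.7,-0.16,0,0,0,0],
    [-1,0.5,-0.16,0,0,0,0],
    [-1,0.24,-0.16,0,0,0,0],
    [-1,0,0,0,0,0,0],
    [-1,0,0,0,0,0,0],
  ],
)

```text
t: 16.42
ee_pos: [485.4, 172.7, 107.5]
orientation: [-2.221, -2.222, 0.001]
ft_force: [0.9, -0.3, -1.3]
width: 50.0
grasp_force: 30.0
```

```bash
python3 - <<'E'
from w import *
o,d=grab();print(o['ee_pos'],o['width'],o['orientation'])
print(find(d,486,175,24,42),find(d,512,282,80,45))
E
```

```text
[485.40843384 172.73296613 107.50911137] 50.03602363127096 [-2.22116548e+00 -2.22165231e+00  6.90644044e-04]
([array([486.1, 174.9]), np.float64(36.8)], 'z', np.float64(24.0), 'px', array([286., 190.]), np.int64(1080)) ([array([511.7, 280.5]), np.float64(31.8)], 'z', np.float64(80.3), 'px', array([335.,  47.]), np.int64(10786))
```

>>> step_arm(
  plan=[
    [-1,0.01,0.01,0.4,0,0,0],
    [-1,0,0,0.5,0,0,0],
    [-1,0,0,0.3,0,0,0],
    [-1,0,0,0.2,0,0,0],
    [-1,0,0,0.12,0,0,0],
    [-1,0,0,0,0,0,0],
    [-1,0,0,0,0,0,0],
    [1,0,0,0,0,0,0],
    [1,0,0,0,0,0,0],
    [1,0,0,0,0,0,0],
    [1,0,0,0,0,0,0],
    [1,0,0,0,0,0,0],
    [1,0,0,0,0,0,0],
    [1,0,0,-0.4,0,0,0],
    [1,0,0,-0.8,0,0,0],
    [1,0,0,-0.8,0,0,0],
    [1,0,0,0,0,0,0],
    [1,0,0,0,0,0,0],
  ],
)

```text
t: 18.73
ee_pos: [485.7, 173.6, 131.2]
orientation: [-2.221, -2.222, 0.001]
ft_force: [-0.5, -0.1, -0.0]
width: 87.8
grasp_force: 0.0
```

```bash
python3 - <<'E'
from w import *
o,d=grab();print(o['ee_pos'],o['width'])
print(find(d,486,175,72,42),find(d,512,282,80,45))
E
```

```text
[485.7148578  173.56661984 131.22226906] 87.84489658085197
([array([486.1, 175.1]), np.float64(24.9)], 'z', np.float64(72.3), 'px', array([285., 222.]), np.int64(4183)) ([array([511.7, 280.5]), np.float64(31.8)], 'z', np.float64(80.4), 'px', array([329.,  52.]), np.int64(9511))
```

>>> step_arm(
  plan=[
    [1,-0.2,0.07,0,0,0,0],
    [1,-0.5,0.13,0,0,0,0],
    [1,-0.8,0.13,0,0,0,0],
    [1,-0.8,0.13,0,0,0,0],
    [1,-0.8,0.13,0,0,0,0],
    [1,-0.8,0.13,0,0,0,0],
    [1,-0.8,0.13,0,0,0,0],
    [1,-0.8,0.13,0,0,0,0],
    [1,-0.8,0.13,0,0,0,0],
    [1,-0.8,0.13,0,0,0,0],
    [1,-0.8,0.13,0,0,0,0],
    [1,-0.8,0.13,0,0,0,0],
    [1,-0.7,0.13,0,0,0,0],
    [1,-0.35,0.13,0,0,0,0],
    [1,-0.1,0.13,0,0,0,0],
    [1,0,0,0,0,0,0],
    [1,0,0,0,0,0,0],
  ],
)

```text
t: 20.9
ee_pos: [580.7, -317.5, 131.5]
orientation: [-2.219, -2.223, 0.0]
ft_force: [-0.1, -0.2, -0.4]
width: 87.9
grasp_force: 0.0
```

```bash
python3 - <<'E'
from w import *
o,d=grab();print(o['ee_pos'],o['width'],o['orientation'])
print(find(d,580,-319,68,30),find(d,445,-319,72,40,True))
E
```

```text
[ 580.66964345 -317.48286601  131.46425302] 87.87269914812549 [-2.21901103e+00 -2.22256758e+00  2.37860899e-04]
([array([ 580. , -319.8]), np.float64(18.2)], 'z', np.float64(68.2), 'px', array([283., 227.]), np.int64(2061)) ([array([ 445.9, -320.7]), array([46. , 44.1]), np.float64(26.7)], 'z', np.float64(72.3), 'px', array([ 88., 228.]), np.int64(3727))
```

>>> step_arm(
  plan=[
    [1,-0.04,0,0.3,0,0,0],
    [1,0,0,0.5,0,0,0],
    [1,0,0,0.6,0,0,0],
    [1,0,0,0.4,0,0,0],
    [1,0,0,0.2,0,0,0],
    [1,0,0,0,0,0,0],
    [-1,0,0,0,0,0,0],
    [-1,0,0,0,0,0,0],
    [-1,0,0,0,0,0,0],
    [-1,0,0,0,0,0,0],
    [-1,0,0,0,0,0,0],
    [-1,0,0,0,0,0,0],
    [-1,0,0,0,0,0,0],
    [-1,0,0,0,0,0,0],
    [-1,0,0,0,0,0,0],
  ],
)

```text
t: 22.82
ee_pos: [580.8, -320.7, 31.7]
orientation: [2.221, 2.222, 0.0]
ft_force: [-0.2, -0.0, 1.3]
width: 35.7
grasp_force: 30.0
```

>>> step_arm(
  plan=[
    [-1,0,0,-0.3,0,0,0],
    [-1,0,0,-0.6,0,0,0],
    [-1,0,0,-0.6,0,0,0],
    [-1,0,0,0,0,0,0],
    [-1,0.2,0.02,0,0,0,0],
    [-1,0.5,0.02,0,0,0,0],
    [-1,0.8,0.02,0,0,0,0],
    [-1,0.8,0.02,0,0,0,0],
    [-1,0.8,0.02,0,0,0,0],
    [-1,0.8,0.02,0,0,0,0],
    [-1,0.8,0.02,0,0,0,0],
    [-1,0.8,0.02,0,0,0,0],
    [-1,0.8,0.02,0,0,0,0],
    [-1,0.8,0.02,0,0,0,0],
    [-1,0.8,0.02,0,0,0,0],
    [-1,0.7,0.02,0,0,0,0],
    [-1,0.5,0,0,0,0,0],
    [-1,0.27,0,0,0,0,0],
    [-1,0,0,0,0,0,0],
    [-1,0,0,0,0,0,0],
  ],
)

```text
t: 25.32
ee_pos: [592.3, 147.2, 106.4]
orientation: [-2.221, -2.221, 0.001]
ft_force: [0.2, -0.0, -0.7]
width: 35.2
grasp_force: 30.0
```

```bash
python3 - <<'E'
from w import *
o,d=grab();print(o['ee_pos'],o['width'],o['orientation'])
print(find(d,592,148,24,38),find(d,619,256,24,48,True))
E
```

```text
[592.25913109 147.21044809 106.37656331] 35.24304345181431 [-2.22115068e+00 -2.22137964e+00  1.14028928e-03]
([array([593. , 148.6]), np.float64(29.9)], 'z', np.float64(24.1), 'px', array([286., 200.]), np.int64(958)) ([array([619.5, 254.6]), array([68.4, 68.4]), np.float64(76.0)], 'z', np.float64(24.3), 'px', array([326.,  57.]), np.int64(2665))
```

>>> step_arm(
  plan=[
    [-1,0.02,0.01,0.4,0,0,0],
    [-1,0,0,0.5,0,0,0],
    [-1,0,0,0.3,0,0,0],
    [-1,0,0,0.2,0,0,0],
    [-1,0,0,0.12,0,0,0],
    [-1,0,0,0,0,0,0],
    [-1,0,0,0,0,0,0],
    [1,0,0,0,0,0,0],
    [1,0,0,0,0,0,0],
    [1,0,0,0,0,0,0],
    [1,0,0,0,0,0,0],
    [1,0,0,0,0,0,0],
    [1,0,0,0,0,0,0],
    [1,0,0,-0.4,0,0,0],
    [1,0,0,-0.8,0,0,0],
    [1,0,0,-0.8,0,0,0],
    [1,0,0,0,0,0,0],
    [1,0,0,0,0,0,0],
  ],
)

```text
t: 27.62
ee_pos: [592.9, 148.7, 131.1]
orientation: [2.221, 2.222, 0.001]
ft_force: [0.8, 0.1, -0.5]
width: 87.5
grasp_force: 0.0
```

```bash
python3 - <<'E'
from w import *
o,d=grab();print(o['ee_pos'],o['width'])
print(find(d,593,148,66,35))
E
```

```text
[592.93775292 148.70747843 131.10328636] 87.54299448937181
([array([593.3, 149.8]), np.float64(18.0)], 'z', np.float64(66.3), 'px', array([284., 221.]), np.int64(2057))
```

>>> step_arm(
  plan=[
    [1,-0.2,-0.21,0,0,0,0],
    [1,-0.5,-0.21,0,0,0,0],
    [1,-0.8,-0.21,0,0,0,0],
    [1,-0.8,-0.21,0,0,0,0],
    [1,-0.8,-0.21,0,0,0,0],
    [1,-0.8,-0.21,0,0,0,0],
    [1,-0.8,-0.21,0,0,0,0],
    [1,-0.8,-0.21,0,0,0,0],
    [1,-0.8,-0.21,0,0,0,0],
    [1,-0.8,-0.21,0,0,0,0],
    [1,-0.8,-0.21,0,0,0,0],
    [1,-0.7,-0.21,0,0,0,0],
    [1,-0.5,-0.21,0,0,0,0],
    [1,-0.28,-0.21,0,0,0,0],
    [1,0,0,0,0,0,-0.96],
    [1,0,0,0,0,0,-0.96],
    [1,0,0,0,0,0,-0.96],
    [1,0,0,0,0,0,-0.96],
    [1,0,0,0,0,0,0],
    [1,0,0,0,0,0,0],
  ],
)

```text
t: 30.18
ee_pos: [445.9, -319.9, 130.4]
orientation: [-1.657, -2.668, -0.0]
ft_force: [-0.2, 1.3, -0.6]
width: 87.8
grasp_force: 0.0
```

```bash
python3 - <<'E'
from w import *
o,d=grab();r=R.from_rotvec(o['orientation']).as_matrix();print(o['ee_pos'],o['width'],'yaw',np.degrees(np.arctan2(r[1,1],r[0,1])))
print(find(d,445,-320,72,40,True))
E
```

```text
[ 445.8836685  -319.88566741  130.39251153] 87.7800041559871 yaw 26.309101025213817
([array([ 443.8, -320.6]), array([43.7, 44.3]), np.float64(26.3)], 'z', np.float64(72.3), 'px', array([281., 225.]), np.int64(4183))
```

>>> step_arm(
  plan=[
    [1,0,-0.03,0.3,0,0,0],
    [1,0,0,0.5,0,0,0],
    [1,0,0,0.6,0,0,0],
    [1,0,0,0.4,0,0,0],
    [1,0,0,0.17,0,0,0],
    [1,0,0,0,0,0,0],
    [-1,0,0,0,0,0,0],
    [-1,0,0,0,0,0,0],
    [-1,0,0,0,0,0,0],
    [-1,0,0,0,0,0,0],
    [-1,0,0,0,0,0,0],
    [-1,0,0,0,0,0,0],
    [-1,0,0,0,0,0,0],
    [-1,0,0,0,0,0,0],
  ],
)

```text
t: 31.98
ee_pos: [445.1, -321.0, 32.3]
orientation: [1.655, 2.67, -0.0]
ft_force: [-1.8, -0.3, 4.0]
width: 43.7
grasp_force: 30.0
```

>>> step_arm(
  plan=[
    [-1,0,0,-0.3,0,0,0],
    [-1,0,0,-0.6,0,0,0],
    [-1,0,0,-0.7,0,0,0],
    [-1,0,0,-0.4,0,0,0],
    [-1,0,0,0,0,0,0.98],
    [-1,0,0,0,0,0,0.98],
    [-1,0,0,0,0,0,0.98],
    [-1,0,0,0,0,0,0.98],
    [-1,0,0,0,0,0,0.98],
    [-1,0,0,0,0,0,0.98],
    [-1,0,0,0,0,0,0],
  ],
)

```text
t: 33.35
ee_pos: [444.9, -320.9, 132.6]
orientation: [2.475, 1.935, 0.0]
ft_force: [0.0, 0.3, -2.3]
width: 43.8
grasp_force: 30.0
```

>>> step_arm(
  plan=[
    [-1,0.3,0.034,0,0,0,0],
    [-1,0.6,0.034,0,0,0,0],
    [-1,0.8,0.034,0,0,0,0],
    [-1,0.8,0.034,0,0,0,0],
    [-1,0.8,0.034,0,0,0,0],
    [-1,0.8,0.034,0,0,0,0],
    [-1,0.8,0.034,0,0,0,0],
    [-1,0.8,0.034,0,0,0,0],
    [-1,0.8,0.034,0,0,0,0],
    [-1,0.8,0.034,0,0,0,0],
    [-1,0.8,0.034,0,0,0,0],
    [-1,0.8,0.034,0,0,0,0],
    [-1,0.8,0.034,0,0,0,0],
    [-1,0.8,0.034,0,0,0,0],
    [-1,0.7,0.034,0,0,0,0],
    [-1,0.5,0.034,0,0,0,0],
    [-1,0.3,0.034,0,0,0,0],
    [-1,0,0,0,0,0,0],
    [-1,0,0,0,0,0,0],
  ],
)

```text
t: 35.72
ee_pos: [617.7, 253.5, 132.0]
orientation: [-2.476, -1.934, 0.002]
ft_force: [-0.6, -0.4, -1.3]
width: 43.8
grasp_force: 30.0
```

```bash
python3 - <<'E'
from w import *
o,d=grab('w3.png');r=R.from_rotvec(o['orientation']).as_matrix();print(o['ee_pos'],o['width'],'yaw',np.degrees(np.arctan2(r[1,1],r[0,1])))
print(find(d,619,255,24,48,True))
E
```

```text
[617.65866569 253.51182188 131.98640236] 43.796627795614306 yaw -13.9985685112459
([array([622.8, 268.9]), array([40.1, 68.2]), np.float64(76.0)], 'z', np.float64(24.2), 'px', array([286., 177.]), np.int64(938))
```

>>> step_arm(
  plan=[
    [-1,0.04,0.02,0.3,0,0,0],
    [-1,0,0,0.6,0,0,0],
    [-1,0,0,0.5,0,0,0],
    [-1,0,0,0.3,0,0,0],
    [-1,0,0,0.2,0,0,0],
    [-1,0,0,0.12,0,0,0],
    [-1,0,0,0,0,0,0],
    [-1,0,0,0,0,0,0],
    [1,0,0,0,0,0,0],
    [1,0,0,0,0,0,0],
    [1,0,0,0,0,0,0],
    [1,0,0,0,0,0,0],
    [1,0,0,0,0,0,0],
    [1,0,0,0,0,0,0],
    [1,0,0,-0.4,0,0,0],
    [1,0,0,-0.8,0,0,0],
    [1,0,0,-0.8,0,0,0],
    [1,0,0,-0.8,0,0,0],
    [1,0,0,-0.8,0,0,0],
    [1,0,0,0,0,0,0],
  ],
)

```text
t: 38.28
ee_pos: [621.9, 256.8, 216.8]
orientation: [2.474, 1.933, 0.013]
ft_force: [-0.8, 0.8, -0.4]
width: 87.6
grasp_force: 0.0
```

>>> step_arm(
  plan=[
    [1,0,-0.6,-0.3,0,0,0],
    [1,0,-0.8,0,0,0,0],
    [1,0,-0.8,0,0,0,0],
    [1,0,-0.6,0,0,0,0],
    [1,0,-0.4,0,0,0,0],
    [1,0,0,0,0,0,0],
    [1,0,0,0,0,0,0],
  ],
)

```text
t: 39.15
ee_pos: [465.3, 294.7, 226.3]
orientation: [2.476, 1.934, 0.001]
ft_force: [0.1, 0.5, -0.5]
width: 87.8
grasp_force: 0.0
```

```bash
python3 - <<'E'
from w import *
o=get_obs();print(o['ee_pos'],o['ft_force'])
J=dict(large=(512,282,80,45),medium=(486,175,72,38),small=(593,149,66,30),square=(619,255,70,40,1),oround=(444,-201,68,45),osquare=(427,-88,58,40,1))
ims={n:vision.get_image(n) for n in('top','side')}
for n,d in ims.items():
    cv2.imwrite(f'pics/{n}9.png',d['pixels'][:,:,::-1])
    for k,v in J.items(): print(n,k,find(d,*v))
E
```

```text
[465.34057781 294.67892605 226.32822889] [ 0.06038011  0.47683131 -0.51559027]
top large ([array([511.1, 281.4]), np.float64(31.8)], 'z', np.float64(80.6), 'px', array([171., 248.]), np.int64(547))
top medium ([array([486.1, 174.1]), np.float64(25.0)], 'z', np.float64(72.2), 'px', array([218., 258.]), np.int64(355))
top small ([array([593.2, 147.9]), np.float64(18.2)], 'z', np.float64(66.7), 'px', array([230., 212.]), np.int64(155))
top square ([array([619.7, 256.2]), array([44.6, 44.2]), np.float64(75.5)], 'z', np.float64(70.7), 'px', array([184., 201.]), np.int64(326))
top oround ([array([ 443.2, -202.9]), np.float64(31.8)], 'z', np.float64(68.0), 'px', array([383., 276.]), np.int64(138))
top osquare ([array([426.5, -89. ]), array([44.2, 44.3]), np.float64(9.9)], 'z', np.float64(58.4), 'px', array([332., 284.]), np.int64(94))
side large ([array([512.3, 284. ]), np.float64(33.1)], 'z', np.float64(79.5), 'px', array([319., 309.]), np.int64(1202))
side medium ([array([485.2, 177.2]), np.float64(25.8)], 'z', np.float64(71.5), 'px', array([332., 258.]), np.int64(518))
side small ([array([592. , 151.8]), np.float64(19.0)], 'z', np.float64(65.6), 'px', array([268., 247.]), np.int64(272))
side square ([array([618.1, 259.1]), array([46.3, 44.3]), np.float64(76.1)], 'z', np.float64(69.6), 'px', array([249., 297.]), np.int64(689))
side oround ([array([ 443. , -199.6]), np.float64(34.4)], 'z', np.float64(66.6), 'px', array([337., 131.]), np.int64(134))
side osquare ([array([432.4, -72.9]), array([14.7, 38.5]), np.float64(64.9)], 'z', np.float64(56.9), 'px', array([350., 170.]), np.int64(31))
```

View pics/side9.png

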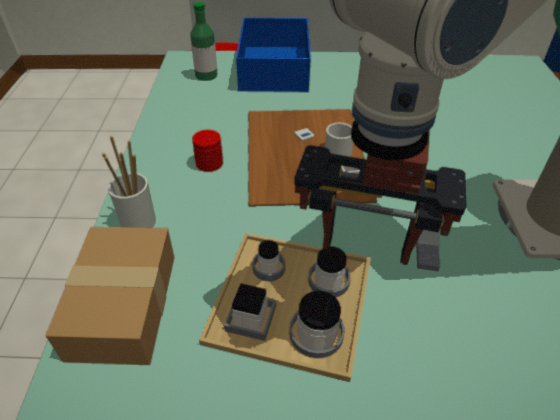

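The side view shows all four jars upright in their collars: small (268,250), square (249,305), large (319,315) and medium (331,265). The open jars have not moved and the gripper is clear, so I'll hand the job in.

```bash
python3 -c "
from workcell import ctrl
print(ctrl.close_job())"
```

```text
the job is handed in; nothing more can be done
None
```

The job is handed in: all four lidded jars stand upright in their own collars, within about 2 mm of centre by camera, and both open jars are where they started; the hand-in gave no verdict.

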